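Load, bolt and dose the portion sled

ROBOT

A 6-joint arm with a two-finger parallel gripper is mounted at the origin on the work surface. World frame = base frame: x ahead of the robot, y to its left, z up, the work surface at z = 0. Lengths are in mm, angles in rad, forces in N, time in s.
With the tool pointing down it reaches from about 300 to 875 mm from the base axis. Payload 6.4 kg.
Tool frame: the origin (TCP) lies midway between the tips of the shut fingers; the grasp point (between the pads) lies 19 mm behind it; z points along the fingers, y is the line along which they close (so a half turn about z gives the same grasp; the last joint's range is limited). The gripper opens to 85 mm and grips with 20 to 120 N. Pads are 22 mm wide; open, the fingers measure 114 mm over their backs; the gripper's body (76 mm by 85 mm) begins 54 mm behind the grasp point. The pads swing forward as they close: fully open they stand 13 mm farther back than shut.
Start: joints at [-1.503, 0.181, 1.607, -0, 1.354, -0.206], TCP at [155.491, -553.592, 231.288] pointing down, gripper open.
Joint ranges: [-2.99, 2.99], [-0.89, 2.07], [0.3, 2.58], [-1.14, 4.28], [0, 2.63], [-3.12, 3.12]. Speed limits (rad/s): [2.57, 2.57, 3.01, 3.14, 3.14, 3.14].

INTERFACE

Orientations are given as [roll, pitch, yaw] about the fixed x, y, z axes, in that order (R = Rz(yaw) Ry(pitch) Rx(roll)).
In Python, from workcell import manip gives the robot as it stands.
- The arm moves only by the tool send_rows, never from a script. Its argument "commands" is a list of rows, each an object of numbers: "x", "y", "z": the shift along the tool's x, y, z in mm; "twist": the turn about the tool's z in degrees; "claw": the closure, from -1 (fully open) to 1 (shut). A call has 1 to 20 rows; each row is the pose to reach, as a shift and turn from the pose commanded when the call began, along the tool's axes at that moment; what a row does not reach only later rows make up. A row lasts 1/8 s, in which the tool goes at most 62.5 mm and 10.7 degrees, less where a joint would pass 70% of its speed; a pose out of reach is approached as far as the arm can. A call with a gripper value outside its range is refused whole. The fingers move at their own pace and stop on an object; "newtons" is the grip in N (left out, the last holds). Time passes only in rows, so rows that repeat a pose let the fingers close. It gives the time, the measured TCP pose, the force, the opening and the grip force at its end, in the units of the state.
- manip.observe(): the state, without advancing time (a new reading comes with each control period).
- manip.grab_frame(name): name is "scene" or "top"; returns the picture (420x560x3 uint8, red, green, blue); there is no depth.
- manip.calibration(name): a dict with "fx", "fy", "cx", "cy" (pixels), "extrinsics" (4x4, takes a point from world to camera coordinates). Camera axes: x right, y up, looking along -z (the intrinsics and any distortion apply to the point x, -y, -z); pixel columns grow to the right and rows downward; lengths in mm; the calibration is good to about 2 mm. A picture is of the moment at which its call begins. calibration takes no time and is no camera call.
- manip.sign_off(): hands the job in; it is judged then, once.
The state is a dict: "t": time; "qpos": joint angles; "joint_vel": joint speeds; "effort": joint torques, N m; "position": TCP position; "eef_rot": TCP orientation; "wrist_force": force on the tool from outside, world axes, zero at the start; "moment": the same for the moment, N m; "finger_gap": opening from 0.0 (shut) to 1.0 (fully open); "finger_force": force on a finger pad.
Only numpy, scipy, OpenCV 4.12 (cv2) and the standard library are available. Lean on these libraries where they do the work, as an engineer would, in place of code of your own. Each camera call takes 0.05 s, during which the arm holds its last target. There are 200 camera calls.

TASK

Stand every pinch pot in a cell of the wooden sled, one per cell, draw the barrel bolt back and slide the sled along its track until the dot on its middle stud is right under the dispenser's pointer pin. Shoot the bolt fully home through the sled's keeper, and only then push the dispenser's top plunger right down and let it up. Last, draw the bolt fully back and pull the sled out to the loading end with all its pots, leaving the bowl, pierogi press and spoon where they are.

Things in the scene. Friction and masses are not known exactly. Their poses are not given: they have to be found in the camera images.
- station: Fixed portioning station. Origin on the worktop straight below the pointer pin; y along the track toward its loading end, x across it toward the dispenser post, z up. Grey base 158 x 530 mm, 10 mm thick (y -175 to +355). Aluminium rails 24 mm high over the worktop at both sides (channel x -69 to +69) and end stops 22 mm high (inner faces y -166, +346).
- post_top (a point): Top of the dispenser's steel post (36 x 50 mm, 175 mm high) at station x +115 mm. It carries a white hopper (station x +101 to +149, y -53 to +53, 170 to 286 mm high) and a white arm to the round white dispenser head, 68 mm in diameter, over the station origin, 112 to 170 mm above the worktop.
- bolt_bed (a point): Top centre of the aluminium bed of the barrel bolt, beside the track on the robot's side: station x -175 to -77 mm, y -132 to -88, 24 mm high; rod guides on it up to 42 mm high. Frame parallel to the station's.
- pin_tip (a point): Tip of the fixed steel pointer pin (6 mm diameter) under the middle of the dispenser head, 75 mm above the worktop, pointing down. Frame parallel to the station's.
- bolt (a joint): Travel of the barrel bolt in m: 0 fully drawn back, 0.044 fully shot; it slides along the station's +x, across the track. Rod 10 mm in diameter, axis 33 mm above the worktop. Friction about 2 N; it stays where left. It is found more or less shot, standing in the keeper's way; drawn back under 0.005 it is clear of the track.
- bolt_knob (a point): Middle of the grip part of the bolt's upright steel knob (14 mm diameter, grip part 45 to 85 mm above the worktop, this point at 73 mm); moves with the bolt. Frame parallel to the station's.
- plunger (a joint): Travel of the dispenser's plunger in m: 0 up, 0.008 fully down; a spring of about 6 N at the bottom brings it back up.
- plunger_top (a point): Centre of the top of the round white plunger (38 mm diameter) on the dispenser head, pressed straight down.
- sled: Loose wooden sled (0.7 kg) in the track. Origin under its tray's middle, on its underside, 10 mm above the worktop; axes parallel to the station's. Tray 134 (x) by 174 mm (y), floor 5 mm thick, walls and dividers 5 mm thick, top 14 mm over the underside: four cells 59 x 79 mm, centres x +-32, y +-42. 16 mm stud where the dividers cross. Flat nose and tail plates to y -136 and +136.
- sled_mark (a point): The marked spot: dark dot on the top of the stud in the middle of the sled, 30 mm above the sled's underside.
- sled_keeper (a point): Middle of the opening of the steel keeper, a staple on the sled's nose plate at sled x -50, y -110 mm: opening 16 mm along y, 28 mm high from the nose plate; staple 10 mm thick along x, 24 mm wide, top 37 mm above the sled's underside. It lines up with the bolt when the mark is under the pin.
- sled_handle (a point): Grip point on the sled's upright wooden handle block at sled y +115 mm: 42 mm wide along x, 14 mm thick along y, top 57 mm above the sled's underside, this point 40 mm above it.
- pot1: A small white ceramic pinch pot (may be absent), round, 46 mm outside diameter, 40 mm high, wall 4 mm, foot narrower (36 mm) over the lowest 8 mm; stands upright, z up. Origin at the centre of its underside. All pots are alike.
- pot2: A small white ceramic pinch pot (may be absent), round, 46 mm outside diameter, 40 mm high, wall 4 mm, foot narrower (36 mm) over the lowest 8 mm; stands upright, z up. Origin at the centre of its underside. All pots are alike.
- pot3: A small white ceramic pinch pot (may be absent), round, 46 mm outside diameter, 40 mm high, wall 4 mm, foot narrower (36 mm) over the lowest 8 mm; stands upright, z up. Origin at the centre of its underside. All pots are alike.
- pot4: A small white ceramic pinch pot (may be absent), round, 46 mm outside diameter, 40 mm high, wall 4 mm, foot narrower (36 mm) over the lowest 8 mm; stands upright, z up. Origin at the centre of its underside. All pots are alike.
- bowl: Bystander: stainless bowl, 150 mm across, 65 mm high, origin under its middle.
- press: Bystander: white plastic pierogi press lying open, two 96 mm discs side by side joined by a hinge, about 240 mm long with its tabs, 19 mm high, origin under the hinge.
- spoon: Bystander: olive-wood spoon 250 mm long lying on the far left of the worktop, along its own x, bowl of the spoon at +x.

How it is judged (in metres and radians):
On the way, in this order (a step that is already met when the one before it is completed fails the run):
1. every pinch pot stands upright on the floor of a cell of the sled, before the sled goes under the dispenser (mark still over 100 mm from the pin) (x of pot1 in the frame of sled between -0.045 and 0.045 m and y of pot1 in the frame of sled between -0.07 and 0.07 m and z of each of pot1, pot2, pot3, pot4 in the frame of sled below 0.009 m and angle between each of pot1, pot2, pot3, pot4's own z axis and vertical below 0.15 rad and x of pot2 in the frame of sled between -0.045 and 0.045 m and y of pot2 in the frame of sled between -0.07 and 0.07 m and x of pot3 in the frame of sled between -0.045 and 0.045 m and y of pot3 in the frame of sled between -0.07 and 0.07 m and x of pot4 in the frame of sled between -0.045 and 0.045 m and y of pot4 in the frame of sled between -0.07 and 0.07 m and linear speed of each of pot1, pot2, pot3, pot4 below 0.02 m/s and horizontal distance between sled_mark and pin_tip above 0.1 m), for 0.2 s.
2. the sled stands still with its marked dot within 4 mm of straight under the pointer pin (horizontal distance between sled_mark and pin_tip below 0.004 m and linear speed of sled below 0.01 m/s), for 0.2 s.
3. the bolt is shot home through the keeper, within 5 mm of the end of its travel, the dot still under the pin (horizontal distance between sled_mark and pin_tip below 0.004 m and value of joint bolt above 0.039 m), for 0.2 s.
4. with the bolt home and every pot standing in its cell, the plunger is pushed right down (at least 7 of its 8 mm) (all of step 3 and x of pot1 in the frame of sled between -0.045 and 0.045 m and y of pot1 in the frame of sled between -0.07 and 0.07 m and z of each of pot1, pot2, pot3, pot4 in the frame of sled below 0.009 m and angle between each of pot1, pot2, pot3, pot4's own z axis and vertical below 0.15 rad and x of pot2 in the frame of sled between -0.045 and 0.045 m and y of pot2 in the frame of sled between -0.07 and 0.07 m and x of pot3 in the frame of sled between -0.045 and 0.045 m and y of pot3 in the frame of sled between -0.07 and 0.07 m and x of pot4 in the frame of sled between -0.045 and 0.045 m and y of pot4 in the frame of sled between -0.07 and 0.07 m and value of joint plunger above 0.007 m), for 0.1 s.
At the end, for the whole second after the job is handed in: Every pot stands upright and still on the floor of a cell of the sled; the sled lies still in its track, pulled out so that its dot is at least 140 mm along the track from the pin; the bolt is drawn back to within 5 mm of the start of its travel; and the plunger is up again (x of pot1 in the frame of sled between -0.045 and 0.045 m and y of pot1 in the frame of sled between -0.07 and 0.07 m and z of each of pot1, pot2, pot3, pot4 in the frame of sled below 0.009 m and angle between each of pot1, pot2, pot3, pot4's own z axis and vertical below 0.15 rad and x of pot2 in the frame of sled between -0.045 and 0.045 m and y of pot2 in the frame of sled between -0.07 and 0.07 m and x of pot3 in the frame of sled between -0.045 and 0.045 m and y of pot3 in the frame of sled between -0.07 and 0.07 m and x of pot4 in the frame of sled between -0.045 and 0.045 m and y of pot4 in the frame of sled between -0.07 and 0.07 m and linear speed of each of pot1, pot2, pot3, pot4 below 0.02 m/s and y of sled_mark in the frame of station above 0.14 m and z of sled in the frame of station below 0.014 m and value of joint bolt below 0.005 m and value of joint plunger below 0.002 m and linear speed of sled below 0.01 m/s); the robot touches nothing.
It fails at once if the bowl, the pierogi press or the spoon is moved more than 30 mm (distance of any of bowl, press, spoon from where it was at the start of the episode above 0.03 m).
It fails at once if the plunger is pushed (over 4 mm) while the bolt is not home within 5 mm of the end of its travel (value of joint plunger above 0.004 m and value of joint bolt below 0.039 m).
Of pot1, pot2, pot3, pot4 only 2 to 4 are there at a start; the rules pass over those that are not, and their reading is None.
At some moment in a run one of pot1, pot2, pot3, pot4 may be knocked a few centimetres aside while the robot is not near it.
It also fails if it takes over 210 s, if anything falls off the work surface, if the arm or the gripper's body presses on something with over 40 N, if the wrist force passes 120 N, or if a joint passes its speed limit or range.

## Working session

There is one attempt and no reset: what is moved stays moved. The work goes in short steps, Python scripts to look and compute and a tool call to move; the robot and the scene stay as the last step left them, time stands still between calls to the robot, and variables do not carry over. Pictures are saved under pics/ and viewed, at most 14 in all, crops included, and the job is handed in when it is done.

Besides the shell and the picture viewer there is one more tool, called as name([rows], argument=value, ...), one row to a line, values as JSON. send_rows: Moves the arm, as the interface text tells. Its arguments: {"type":"object","properties":{"commands":{"type":"array","items":{"type":"object","properties":{"x":{"type":"number"},"y":{"type":"number"},"z":{"type":"number"},"twist":{"type":"number"},"claw":{"type":"number"}}}},"newtons":{"type":"number"}},"required":["commands"]}

```bash
mkdir -p pics
cat > h.py <<'E'
import numpy as np, cv2
from workcell import manip
def cal(n):
    c=manip.calibration(n); return c,np.array(c["extrinsics"],float)
def proj(n,P):
    c,E=cal(n); P=np.atleast_2d(P); p=(E[:3,:3]@P.T).T+E[:3,3]
    return np.c_[c["cx"]+c["fx"]*p[:,0]/-p[:,2], c["cy"]+c["fy"]*-p[:,1]/-p[:,2]]
def ray(n,uv):
    c,E=cal(n); d=np.array([(uv[0]-c["cx"])/c["fx"],-(uv[1]-c["cy"])/c["fy"],-1.])
    R=E[:3,:3]; return -R.T@E[:3,3], R.T@d
def onz(n,uv,z):
    o,d=ray(n,uv); return o+d*(z-o[2])/d[2]
def two(a,ua,b,ub):
    o1,d1=ray(a,ua);o2,d2=ray(b,ub); A=np.c_[d1,-d2]; t=np.linalg.lstsq(A,o2-o1,rcond=None)[0]
    p,q=o1+t[0]*d1,o2+t[1]*d2; return (p+q)/2, np.linalg.norm(p-q)
def snap(n,f):
    im=manip.grab_frame(n); cv2.imwrite("pics/"+f,im[:,:,::-1]); return im
E
python3 - <<'E'
from h import *
for n in("scene","top"):
    snap(n,n+"0.png"); print(n,manip.calibration(n))
s=manip.observe(); print(s)
E
```

```text
scene {'fx': 466.0689992953949, 'fy': 466.0689992953949, 'cx': 283.8709135945329, 'cy': 217.32516096087548, 'extrinsics': array([[-6.19081507e-01,  7.85223014e-01, -1.27634691e-02,
         3.44176490e+02],
       [-6.54217401e-01, -5.06667711e-01,  5.61504606e-01,
         2.70159397e+02],
       [ 4.34439502e-01,  3.55967201e-01,  8.27375170e-01,
        -1.63449111e+03],
       [ 0.00000000e+00,  0.00000000e+00,  0.00000000e+00,
         1.00000000e+00]])}
top {'fx': 449.53621095465877, 'fy': 449.53621095465877, 'cx': 287.8533011609662, 'cy': 210.95692105487217, 'extrinsics': array([[ 6.69664528e-03, -9.99947274e-01,  7.78489056e-03,
        -1.33909904e+01],
       [ 9.98999365e-01,  7.03415630e-03,  4.41677410e-02,
        -5.10245710e+02],
       [-4.42201723e-02,  7.48132503e-03,  9.98993797e-01,
        -1.48177416e+03],
       [ 0.00000000e+00,  0.00000000e+00,  0.00000000e+00,
         1.00000000e+00]])}
{'t': 0.1, 'qpos': array([-1.50329633e+00,  1.81466815e-01,  1.60793166e+00,  1.44805698e-05,
        1.35379659e+00, -2.06303345e-01]), 'joint_vel': array([-0.00075405, -0.00069548, -0.00348955,  0.00090694,  0.0013193 ,
        0.00162967]), 'effort': array([ 1.91768545e-04, -4.45881200e+01, -3.52236485e+01, -3.86706224e-04,
        4.14438400e-03, -1.21193449e-05]), 'position': array([ 155.46171235, -553.05951849,  230.46277401]), 'eef_rot': array([-3.14002712e+00, -3.42078705e-04,  2.73799949e-01]), 'wrist_force': array([ 0.15675407,  0.06461844, -0.22651289]), 'moment': array([ 0.01221272,  0.00854306, -0.00174253]), 'finger_force': 0.0, 'finger_gap': 0.9999427649567308}
```

View pics/scene0.png

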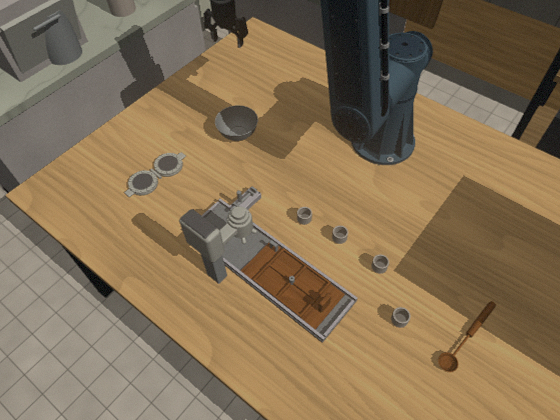

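View pics/top0.png

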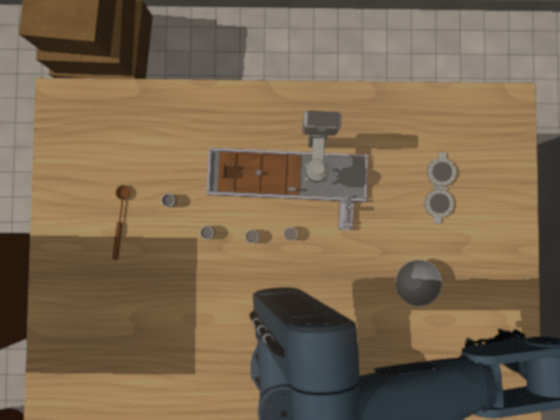

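The scene shows four pots at about (305,216), (341,235), (381,264) and (401,318). The sled's handle end faces the lower right and its keeper end is by the dispenser. In the top view the pots are at (169,200), (208,232), (252,237) and (291,234), and the track spans columns 208–368. Next I'll enlarge the track.

Run:
```python
from h import *
a=cv2.imread("pics/top0.png")[95:250,150:380]; cv2.imwrite("pics/c1.png",cv2.resize(a,(230*34//10,155*34//10),interpolation=cv2.INTER_CUBIC))
a=cv2.imread("pics/scene0.png")[180:340,170:420]; cv2.imwrite("pics/c2.png",cv2.resize(a,(800,512),interpolation=cv2.INTER_CUBIC))
```

```text
(no output)
```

View pics/c1.png

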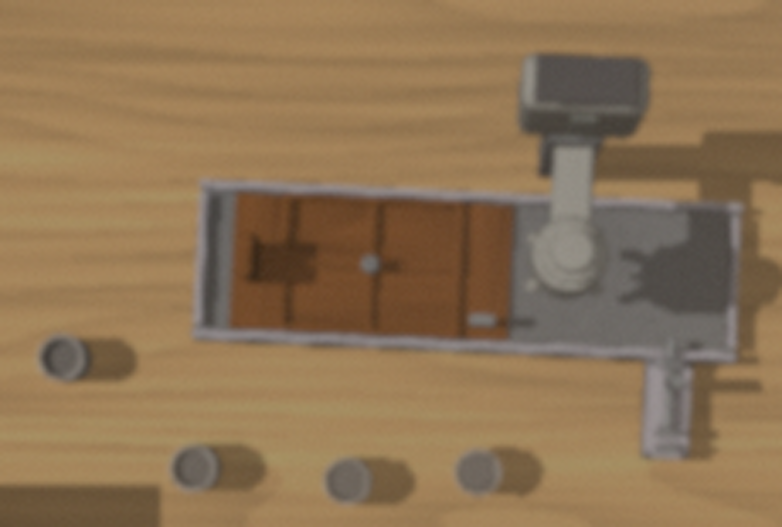

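View pics/c2.png

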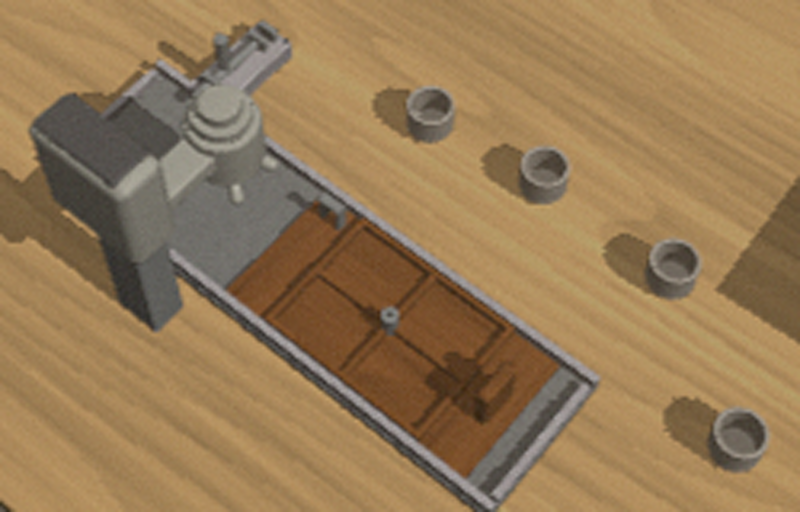

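c1 and c2 show the sled with its stud at c1 (370,264) and c2 (390,313), the handle at c1 (258,258), and the keeper at c1 (482,320). The knob is at c2 (221,38). All four pots stand upright and separate. I'll triangulate next.

Run:
```python
from h import *
from scipy.optimize import least_squares
T=lambda u,v:np.array([150+u/3.4,95+v/3.4]); S=lambda u,v:np.array([170+u/3.2,180+v/3.2])
prs=dict(stud=((370,264),(390,313)),plunger=((575,249),(217,96)),p1=((64,357),(740,434)),p2=((195,467),(675,262)),p3=((348,481),(545,168)),p4=((478,471),(431,106)),
 TL=((204,184),(490,506)),BL=((195,338),(597,380)),BR=((738,360),(160,66)))
for k,(a,b) in prs.items():
    p,g=two("top",T(*a),"scene",S(*b)); print(k,p.round(1),round(g,1))
cor=[((204,184),79,355),((195,338),-79,355),((742,204),79,-175),((738,360),-79,-175)]
W=[];L=[]
for c,x,y in cor: W.append(onz("top",T(*c),24)[:2]);L.append((x,y))
for c,x,y in [((490,508),79,355),((597,380),-79,355),((160,64),-79,-175)]: W.append(onz("scene",S(*c),24)[:2]);L.append((x,y))
W=np.array(W);L=np.array(L,float)
def f(q):
    c,s=np.cos(q[2]),np.sin(q[2]); return L@np.array([[c,s],[-s,c]])+q[:2]-W
r=least_squares(lambda q:f(q).ravel(),[600,0,0]); print(r.x,np.degrees(r.x[2])); print(f(r.x).round(1))
c,s=np.cos(r.x[2]),np.sin(r.x[2]);R=np.array([[c,-s],[s,c]])
for nm,w in [("stud",onz("top",T(370,264),40)),("studS",onz("scene",S(390,313),40)),("plT",onz("top",T(575,249),178)),("knobS",onz("scene",S(221,38),85))]:
    print(nm,w.round(1),((w[:2]-r.x[:2])@R).round(1))
for i in range(4):
    k="p%d"%(i+1); print(k,onz("top",T(*prs[k][0]),40).round(1),onz("scene",S(*prs[k][1]),40).round(1))
```

```text
stud [633.2  87.7  35.9] 3.5
plunger [627.  -98.  195.8] 2.8
p1 [541.4 382.7  30.3] 5.1
p2 [436.3 255.   31.4] 5.3
p3 [424.  107.6  29.7] 4.4
p4 [434.3 -17.2  32.5] 4.6
TL [713.4 252.8  13.8] 4.4
BL [562.9 259.9   7.8] 3.3
BR [ 544.7 -272.7    3.1] 5.3
[ 6.29193453e+02 -9.66830524e+01 -3.28213757e-02] -1.8805263041334976
[[ 7.   6.3]
 [-0.6  5. ]
 [ 5.   0.9]
 [-0.4  2. ]
 [ 2.9 -1.7]
 [-7.4 -3.1]
 [-6.7 -9.5]]
stud [633.7  86.   40. ] [ -1.5 182.8]
studS [633.9  90.4  40. ] [ -1.4 187.2]
plT [ 630.4 -100.5  178. ] [ 1.3 -3.7]
knobS [ 521.7 -198.    85. ] [-104.1 -104.8]
p1 [542.  377.9  40. ] [544.6 385.4  40. ]
p2 [437.7 251.2  40. ] [439.6 258.6  40. ]
p3 [425.3 105.1  40. ] [428.7 112.4  40. ]
p4 [435.7 -19.1  40. ] [437.3 -12.3  40. ]
```

```bash
cat >> h.py <<'E'
def go(*pts,yaw=-0.033):
    s=manip.observe(); p=np.array(s["position"]); r,_,y=s["eef_rot"]; c,n=np.cos(y),np.sin(y)
    for q in pts:
        d=np.array(q)-p; print("shift x %.1f y %.1f z %.1f twist %.2f"%(c*d[0]+n*d[1], n*d[0]-c*d[1], -d[2], np.degrees(y-yaw)))
def st():
    s=manip.observe(); print(s["t"].__round__(2),s["position"].round(1),s["eef_rot"].round(4),s["wrist_force"].round(1),round(s["finger_gap"],3),round(s["finger_force"],1))
E
python3 -c "
from h import *
go((420,-200,200),(439,255,110),(439,255,60))"
```

```text
shift x 350.1 y -268.4 z 30.5 twist 17.58
shift x 491.5 y -701.3 z 120.5 twist 17.58
shift x 491.5 y -701.3 z 170.5 twist 17.58
```

send_rows([
  {"x":350,"y":-268,"z":30,"twist":17.6,"claw":-1},
  {"x":350,"y":-268,"z":30,"twist":17.6,"claw":-1},
  {"x":350,"y":-268,"z":30,"twist":17.6,"claw":-1},
  {"x":350,"y":-268,"z":30,"twist":17.6,"claw":-1},
  {"x":350,"y":-268,"z":30,"twist":17.6,"claw":-1},
  {"x":350,"y":-268,"z":30,"twist":17.6,"claw":-1},
  {"x":350,"y":-268,"z":30,"twist":17.6,"claw":-1},
  {"x":491,"y":-701,"z":120,"twist":17.6,"claw":-1},
  {"x":491,"y":-701,"z":120,"twist":17.6,"claw":-1},
  {"x":491,"y":-701,"z":120,"twist":17.6,"claw":-1},
  {"x":491,"y":-701,"z":120,"twist":17.6,"claw":-1},
  {"x":491,"y":-701,"z":120,"twist":17.6,"claw":-1},
  {"x":491,"y":-701,"z":120,"twist":17.6,"claw":-1},
  {"x":491,"y":-701,"z":120,"twist":17.6,"claw":-1},
  {"x":491,"y":-701,"z":120,"twist":17.6,"claw":-1},
  {"x":491,"y":-701,"z":120,"twist":17.6,"claw":-1},
  {"x":491,"y":-701,"z":170,"twist":17.6,"claw":-1},
  {"x":491,"y":-701,"z":170,"twist":17.6,"claw":-1},
  {"x":491,"y":-701,"z":170,"twist":17.6,"claw":-1},
])

```text
t: 2.48
position: [439.2, 253.4, 62.3]
eef_rot: [-3.142, -0.0, -0.034]
wrist_force: [0.0, -0.3, -0.1]
finger_gap: 0.995
finger_force: 0.0
```

Run:
```python
from h import *
st()
a=snap("top","top1.png")[:,:,::-1][180:290,150:310]; b=snap("scene","scene1.png")[:,:,::-1][180:340,280:440]
a=cv2.resize(a,(400,275),interpolation=cv2.INTER_CUBIC); b=cv2.resize(b,(400,400),interpolation=cv2.INTER_CUBIC)
o=np.zeros((400,800,3),np.uint8); o[:275,:400]=a;o[:,400:]=b
p=manip.observe()["position"]
for y in(-50,0,50):print(y,proj("top",p+[0,y,0]),proj("scene",p+[0,y,0]))
cv2.imwrite("pics/c3.png",o)
```

```text
2.48 [439.2 253.4  62.3] [-3.1416e+00 -3.0000e-04 -3.4400e-02] [ 0.  -0.3 -0.1] 0.995 0.0
-50 [[220.91397981 231.70707402]] [[365.55076799 247.60293982]]
0 [[205.24704234 231.60239171]] [[380.73814242 257.09573511]]
50 [[189.57194159 231.49765485]] [[396.34696573 266.851955  ]]
```

View pics/c3.png

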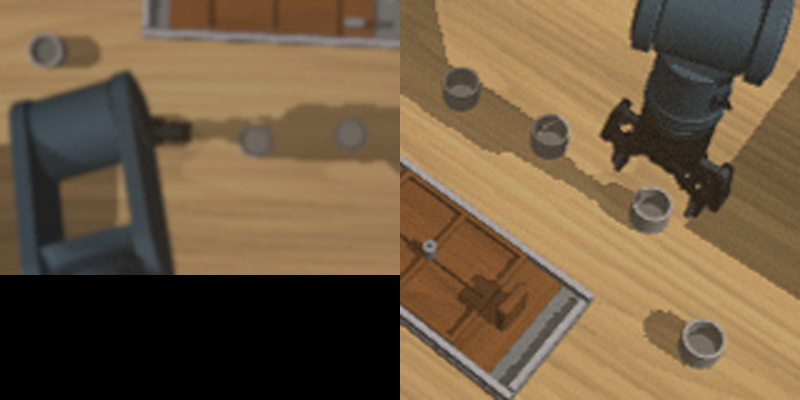

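The gripper straddles pot 2: fingertips at c3 (617,168) and (693,212), with the rim between them at (651,207). So the top-view estimate holds to a few millimetres. I'll go down and grasp.

send_rows([
  {"z":30,"claw":-1},
  {"z":47,"claw":-1},
  {"z":47,"claw":-1},
  {"z":47,"claw":0.2},
  {"z":47,"claw":0.6},
  {"z":47,"claw":0.6},
  {"z":47,"claw":0.6},
  {"z":47,"claw":0.6},
], newtons=30)

```text
schema error: expected keys x, y, z, twist, claw
```

```bash
python3 -c "
from h import *
st(); p=manip.observe()['position']
go((p[0],p[1],95),(668,128,95),(668,128,34),(668,128,31))"
```

```text
2.58 [440.1 254.   63.2] [-3.1407e+00 -2.9000e-03 -3.4100e-02] [-0.7 -0.6 -0.7] 1.004 0.0
shift x 0.0 y -0.0 z -31.8 twist -0.06
shift x 232.0 y 118.1 z -31.8 twist -0.06
shift x 232.0 y 118.1 z 29.2 twist -0.06
shift x 232.0 y 118.1 z 32.2 twist -0.06
```

send_rows([
  {"x":0,"y":0,"z":30,"twist":0,"claw":-1},
  {"x":0,"y":0,"z":47,"twist":0,"claw":-1},
  {"x":0,"y":0,"z":47,"twist":0,"claw":-1},
  {"x":0,"y":0,"z":47,"twist":0,"claw":0.2},
  {"x":0,"y":0,"z":47,"twist":0,"claw":0.6},
  {"x":0,"y":0,"z":47,"twist":0,"claw":0.6},
  {"x":0,"y":0,"z":47,"twist":0,"claw":0.6},
  {"x":0,"y":0,"z":47,"twist":0,"claw":0.6},
], newtons=30)

```text
t: 3.58
position: [439.4, 254.3, 15.4]
eef_rot: [-3.141, -0.002, -0.033]
wrist_force: [-0.4, -0.5, 5.3]
finger_gap: 0.528
finger_force: 30.0
```

```bash
python3 -c "
from h import *
st(); p=manip.observe()['position']
go((p[0],p[1],95),(668,128,95),(668,128,34),(668,128,31))"
```

```text
3.58 [439.4 254.3  15.4] [-3.1412e+00 -1.5000e-03 -3.3200e-02] [-0.4 -0.5  5.3] 0.528 30.0
shift x 0.0 y -0.0 z -79.6 twist -0.01
shift x 232.6 y 118.6 z -79.6 twist -0.01
shift x 232.6 y 118.6 z -18.6 twist -0.01
shift x 232.6 y 118.6 z -15.6 twist -0.01
```

send_rows([
  {"x":0,"y":0,"z":-40,"twist":0,"claw":0.6},
  {"x":0,"y":0,"z":-80,"twist":0,"claw":0.6},
  {"x":60,"y":30,"z":-80,"twist":0,"claw":0.6},
  {"x":116,"y":59,"z":-80,"twist":0,"claw":0.6},
  {"x":174,"y":89,"z":-80,"twist":0,"claw":0.6},
  {"x":215,"y":110,"z":-80,"twist":0,"claw":0.6},
  {"x":232.5,"y":118.5,"z":-80,"twist":0,"claw":0.6},
  {"x":232.5,"y":118.5,"z":-80,"twist":0,"claw":0.6},
  {"x":232.5,"y":118.5,"z":-50,"twist":0,"claw":0.6},
  {"x":232.5,"y":118.5,"z":-30,"twist":0,"claw":0.6},
  {"x":232.5,"y":118.5,"z":-21,"twist":0,"claw":0.6},
  {"x":232.5,"y":118.5,"z":-21,"twist":0,"claw":0.6},
])

```text
t: 5.08
position: [666.3, 128.3, 34.6]
eef_rot: [3.142, 0.002, -0.033]
wrist_force: [0.4, 0.1, -1.7]
finger_gap: 0.527
finger_force: 31.2
```

Run:
```python
from h import *
st()
b=snap("scene","scene2.png")[:,:,::-1][200:340,210:410]
cv2.imwrite("pics/c4.png",cv2.resize(b,(800,560),interpolation=cv2.INTER_CUBIC))
```

```text
5.08 [666.3 128.3  34.6] [ 3.1416e+00  1.6000e-03 -3.2900e-02] [ 0.4  0.1 -1.7] 0.527 31.2
```

View pics/c4.png

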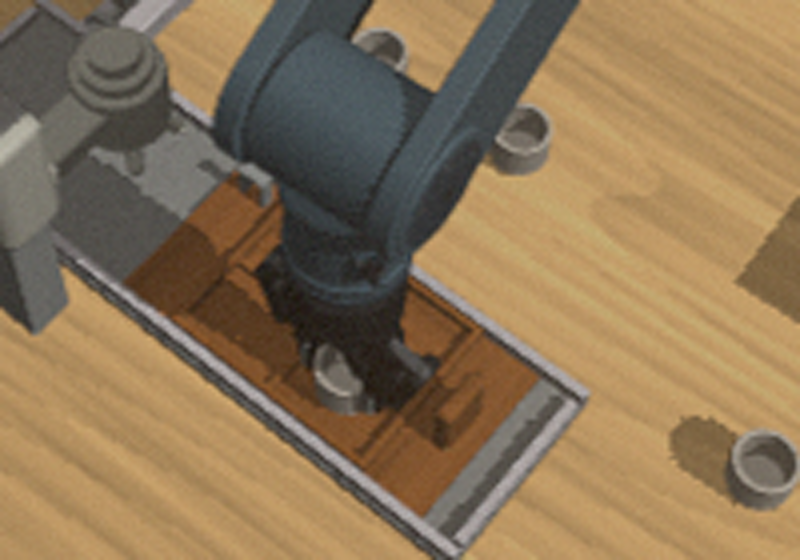

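Pot 2 is over the far loading-end cell, about centred at c4 (340,385) and clear of the walls. I'll set it down, release, and go to pot 3.

send_rows([
  {"x":0.5,"y":0,"z":2,"twist":0,"claw":0.6},
  {"x":1,"y":0,"z":4,"twist":0,"claw":0.6},
  {"x":1,"y":0,"z":4,"twist":0,"claw":0.6},
  {"x":1,"y":0,"z":4,"twist":0,"claw":-0.4},
  {"x":1,"y":0,"z":4,"twist":0,"claw":-0.4},
  {"x":1,"y":0,"z":4,"twist":0,"claw":-0.4},
  {"x":1,"y":0,"z":-20,"twist":0,"claw":-0.4},
  {"x":1,"y":0,"z":-65,"twist":0,"claw":-0.4},
  {"x":1,"y":0,"z":-65,"twist":0,"claw":-1},
])

```text
t: 6.25
position: [671.4, 128.0, 105.4]
eef_rot: [-3.141, -0.009, -0.033]
wrist_force: [-0.0, 0.1, -0.4]
finger_gap: 0.885
finger_force: 0.0
```

```bash
python3 -c "
from h import *
st(); go((427,108,95),(427,108,15.5))"
```

```text
6.25 [671.4 128.  105.4] [-3.1411 -0.0087 -0.0333] [-0.   0.1 -0.4] 0.885 0.0
shift x -243.6 y 28.1 z 10.4 twist -0.02
shift x -243.6 y 28.1 z 89.9 twist -0.02
```

send_rows([
  {"x":-60,"y":7,"z":0,"twist":0,"claw":-1},
  {"x":-120,"y":14,"z":0,"twist":0,"claw":-1},
  {"x":-180,"y":21,"z":5,"twist":0,"claw":-1},
  {"x":-225,"y":26,"z":10,"twist":0,"claw":-1},
  {"x":-241,"y":28,"z":30,"twist":0,"claw":-1},
  {"x":-241,"y":28,"z":40,"twist":0,"claw":-1},
  {"x":-241,"y":28,"z":40,"twist":0,"claw":-1},
  {"x":-241,"y":28,"z":40,"twist":0,"claw":-1},
])

```text
t: 7.25
position: [427.7, 107.9, 60.7]
eef_rot: [-3.142, -0.001, -0.034]
wrist_force: [0.5, -0.9, 0.4]
finger_gap: 1.001
finger_force: 0.0
```

```bash
python3 -c "
from h import *
st(); go((427,108,95),(427,108,15.5))"
```

```text
7.25 [427.7 107.9  60.7] [-3.1415e+00 -1.0000e-03 -3.3500e-02] [ 0.5 -0.9  0.4] 1.001 0.0
shift x -0.7 y -0.1 z -34.3 twist -0.03
shift x -0.7 y -0.1 z 45.2 twist -0.03
```

send_rows([
  {"x":0,"y":0,"z":30,"twist":0,"claw":-1},
  {"x":0,"y":0,"z":45,"twist":0,"claw":-1},
  {"x":0,"y":0,"z":45,"twist":0,"claw":-1},
  {"x":0,"y":0,"z":45,"twist":0,"claw":0.2},
  {"x":0,"y":0,"z":45,"twist":0,"claw":0.6},
  {"x":0,"y":0,"z":45,"twist":0,"claw":0.6},
  {"x":0,"y":0,"z":45,"twist":0,"claw":0.6},
  {"x":0,"y":0,"z":45,"twist":0,"claw":0.6},
  {"x":0,"y":0,"z":5,"twist":0,"claw":0.6},
  {"x":0,"y":0,"z":-35,"twist":0,"claw":0.6},
  {"x":60,"y":14,"z":-35,"twist":0,"claw":0.6},
  {"x":118,"y":27,"z":-35,"twist":0,"claw":0.6},
  {"x":176,"y":41,"z":-35,"twist":0,"claw":0.6},
  {"x":220,"y":51,"z":-35,"twist":0,"claw":0.6},
  {"x":240,"y":56,"z":-35,"twist":0,"claw":0.6},
  {"x":240,"y":56,"z":-35,"twist":0,"claw":0.6},
  {"x":240,"y":56,"z":-5,"twist":0,"claw":0.6},
  {"x":240,"y":56,"z":15,"twist":0,"claw":0.6},
  {"x":240,"y":56,"z":22,"twist":0,"claw":0.6},
  {"x":240,"y":56,"z":22,"twist":0,"claw":0.6},
])

```text
t: 9.75
position: [663.7, 44.1, 38.0]
eef_rot: [-3.142, 0.001, -0.033]
wrist_force: [0.5, -0.7, -0.3]
finger_gap: 0.524
finger_force: 31.3
```

```bash
python3 -c "
from h import *
st(); go((666,44,31))"
```

```text
9.75 [663.7  44.1  38. ] [-3.1415e+00  1.0000e-03 -3.3200e-02] [ 0.5 -0.7 -0.3] 0.524 31.3
shift x 2.3 y 0.1 z 7.0 twist -0.01
```

send_rows([
  {"x":0.5,"y":0,"z":4,"twist":0,"claw":0.6},
  {"x":1,"y":0,"z":7,"twist":0,"claw":0.6},
  {"x":1,"y":0,"z":7,"twist":0,"claw":0.6},
  {"x":1,"y":0,"z":7,"twist":0,"claw":-0.4},
  {"x":1,"y":0,"z":7,"twist":0,"claw":-0.4},
  {"x":1,"y":0,"z":7,"twist":0,"claw":-0.4},
  {"x":1,"y":0,"z":-18,"twist":0,"claw":-0.4},
  {"x":1,"y":0,"z":-65,"twist":0,"claw":-0.4},
  {"x":1,"y":0,"z":-65,"twist":0,"claw":-1},
  {"x":1,"y":0,"z":-65,"twist":0,"claw":-1},
])

```text
t: 11.0
position: [665.1, 43.9, 103.2]
eef_rot: [3.142, -0.0, -0.033]
wrist_force: [1.3, 0.8, -0.1]
finger_gap: 0.999
finger_force: 0.0
```

```bash
python3 -c "
from h import *
st(); go((437,-16,60))"
```

```text
11.0 [665.1  43.9 103.2] [ 3.1416 -0.     -0.0333] [ 1.3  0.8 -0.1] 0.999 0.0
shift x -226.0 y 67.5 z 43.2 twist -0.02
```

send_rows([
  {"x":-58,"y":17,"z":0,"twist":0,"claw":-1},
  {"x":-116,"y":34,"z":0,"twist":0,"claw":-1},
  {"x":-170,"y":51,"z":5,"twist":0,"claw":-1},
  {"x":-210,"y":63,"z":10,"twist":0,"claw":-1},
  {"x":-226,"y":67.5,"z":30,"twist":0,"claw":-1},
  {"x":-226,"y":67.5,"z":43,"twist":0,"claw":-1},
  {"x":-226,"y":67.5,"z":43,"twist":0,"claw":-1},
  {"x":-226,"y":67.5,"z":43,"twist":0,"claw":-1},
])

```text
t: 12.0
position: [438.1, -16.0, 60.4]
eef_rot: [-3.142, -0.0, -0.033]
wrist_force: [-0.4, -0.1, 0.6]
finger_gap: 0.999
finger_force: 0.0
```

Run:
```python
from h import *
st()
b=snap("scene","scene3.png")[:,:,::-1][180:340,230:430]; a=cv2.imread("pics/scene0.png")[180:340,230:430]
cv2.imwrite("pics/c5.png",cv2.resize(b,(750,600),interpolation=cv2.INTER_CUBIC))
```

```text
12.0 [438.1 -16.   60.4] [-3.1416e+00 -3.0000e-04 -3.3000e-02] [-0.4 -0.1  0.6] 0.999 0.0
```

View pics/c5.png

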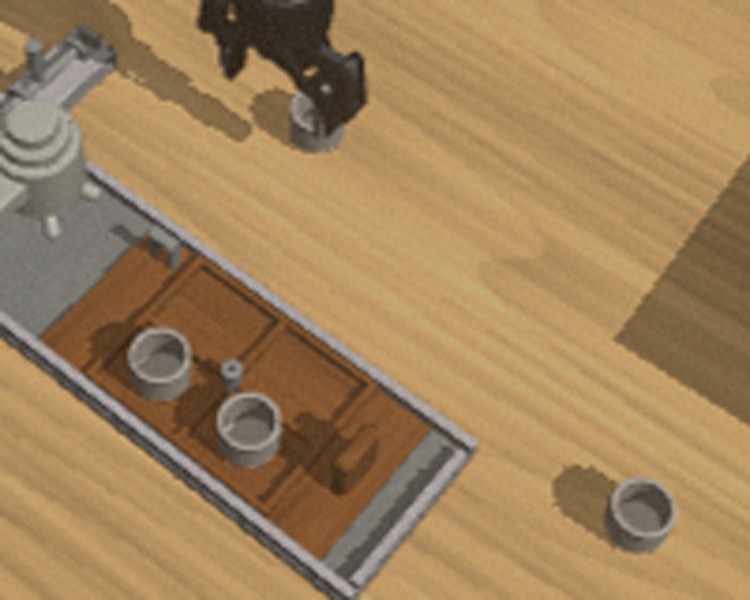

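Pots 2 and 3 stand in the far cells at c5 (249,430) and (160,365). Pot 1 is unmoved at (643,508). Pot 4 has been knocked aside to about (317,111), so I'll work out its new place.

Run:
```python
from h import *
n=onz("scene",(230+317/3.75,180+111/3.75),40); o=onz("scene",(170+431/3.2,180+106/3.2),40)
d=n-o; print(d.round(1)); t=np.array([437,-16,60])+d; print(t); go(t,(t[0],t[1],15.5))
im=cv2.imread("pics/scene3.png")
h=cv2.cvtColor(im[190:235,295:335],cv2.COLOR_BGR2HSV)[:,:,1]
for r in h[6:36:2]: print(r[4:34])
```

```text
[-28.9  15.9   0. ]
[ 4.08136684e+02 -9.03462545e-02  6.00000000e+01]
shift x -30.6 y -14.9 z 0.6 twist 0.01
shift x -30.6 y -14.9 z 45.1 twist 0.01
[117 118 113 114 102 102 130  79  62  87  88 106 113 107 117 106  80 100
 113  94  67  36  39  36  33  26  45  76 113 122]
[119 119 117 120 117 119 121 134 111 104  50  87 102 121 118 102 103  93
 100 125  94  72  86  35  40  47  76  92 119 119]
[117 120 111 120 113 120 120 119 108  97 106  78 112 117 111  85  89  92
  89 107  86 123  92  85  69  57  65  73 106 120]
[117 118 116 121 119 116 121 120 117 125 118 101  83  87 123 135  79  79
  83 100 102 104 111 100  70  73  79  77 111 119]
[119 117 115 115 126 115 115 118 119 117  89  59 101  94  75  88  77  50
  48  63 113 125 140 102  88  86 107  85 105 117]
[122 118 125 116 122 120 112 131 105  43  38  37  42  45  80 128 106 110
 101  82 114 123 120  88  82  88  88 127 111 117]
[115 120 119 118 114 125 118 132  75  41  37  38  40  44  58  92 113 108
  99 104 110 117 134 105  77  76  69 103 117 120]
[117 124 120 113 116 120 121 119  72  36  36  43  43  51  55  65 102 123
 132 127 115 113 
[... 193 characters left out ...]
 46  53  65  54  39  44  57  30  50
 145 100  57  40  57 105 119 122 115 118 119 120]
[118 121 117 120 114 124 117 121 109  78  54  58  66  58  63  57  29  41
  64  42  36  40  87 123 116 122 121 122 120 120]
[112 115 117 119 122 120 124 118 116  98  79  52  57  56  43  46  44  43
  36  40  47  89 117 117 120 119 119 122 114 120]
[118 118 116 112 110 114 118 118 121 121 121 124 118  96  81  66  49  75
 100 117 121 115 122 118 122 119 120 119 118 118]
[118 116 123 116 116 114 114 110 112 121 121 118 116 117 120 123 119 115
 124 119 121 119 120 120 119 117 122 117 122 121]
[116 118 119 116 120 120 122 122 115 115 113 114 118 118 117 117 119 113
 120 121 118 121 121 120 123 123 115 120 116 124]
```

send_rows([
  {"x":-30.5,"y":-15,"z":-5,"twist":0,"claw":-1},
  {"x":-30.5,"y":-15,"z":0,"twist":0,"claw":-1},
  {"x":-30.5,"y":-15,"z":30,"twist":0,"claw":-1},
  {"x":-30.5,"y":-15,"z":45,"twist":0,"claw":-1},
  {"x":-30.5,"y":-15,"z":45,"twist":0,"claw":-1},
  {"x":-30.5,"y":-15,"z":45,"twist":0,"claw":0.2},
  {"x":-30.5,"y":-15,"z":45,"twist":0,"claw":0.6},
  {"x":-30.5,"y":-15,"z":45,"twist":0,"claw":0.6},
  {"x":-30.5,"y":-15,"z":45,"twist":0,"claw":0.6},
  {"x":-30.5,"y":-15,"z":45,"twist":0,"claw":0.6},
  {"x":-30.5,"y":-15,"z":10,"twist":0,"claw":0.6},
  {"x":-30.5,"y":-15,"z":-35,"twist":0,"claw":0.6},
  {"x":-30.5,"y":-15,"z":-35,"twist":0,"claw":0.6},
])

```text
t: 13.68
position: [410.2, -0.9, 98.9]
eef_rot: [3.139, -0.008, -0.033]
wrist_force: [-0.5, -0.0, -0.2]
finger_gap: 0.518
finger_force: 31.2
```

```bash
python3 -c "
from h import *
st(); go((602,46,95),(602,46,31)); snap('scene','scene4.png')
b=cv2.imread('pics/scene4.png')[170:260,240:390]; cv2.imwrite('pics/c6.png',cv2.resize(b,(600,360),interpolation=cv2.INTER_CUBIC))"
```

```text
13.68 [410.2  -0.9  98.9] [ 3.1395 -0.0081 -0.0332] [-0.5 -0.  -0.2] 0.518 31.2
shift x 190.1 y -53.2 z 3.9 twist -0.01
shift x 190.1 y -53.2 z 67.9 twist -0.01
```

View pics/c6.png

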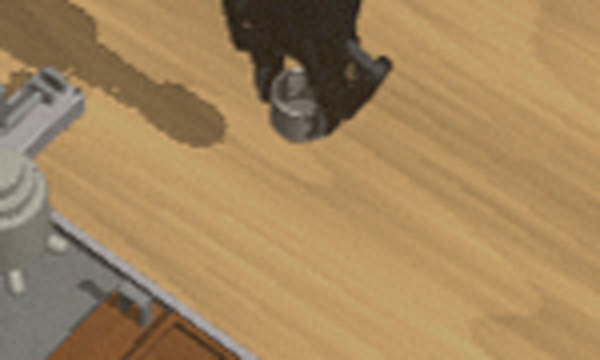

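```bash
python3 -c "
from h import *
for e in (0,8,15): print(e,proj('scene',[[410.2+e,-.9,123.4],[410.2+e,-.9,83.4]]))
# pot2 when gripped in c4
print(proj('scene',[[666.3,128.3,59],[666.3,128.3,19]]))
print([240+298/4,170+95/4],'bottom',170+141/4,' c4:',[210+340/4,200+367/4],200+412/4)"
```

```text
0 [[314.13258401 192.70737376]
 [313.58230787 200.83847117]]
8 [[312.50190122 194.44954285]
 [311.98923362 202.55940134]]
15 [[311.06815595 195.98131021]
 [310.58871641 204.07232036]]
[[295.67547745 290.97796201]
 [295.55649813 297.23399736]]
[314.5, 193.75] bottom 205.25  c4: [295.0, 291.75] 303.0
```

The pot in the grip projects where a centred one should (rim at c6 (298,95)), so I'll place it in the near cell on the nose side.

send_rows([
  {"x":58,"y":-16,"z":4,"twist":0,"claw":0.6},
  {"x":116,"y":-32,"z":4,"twist":0,"claw":0.6},
  {"x":168,"y":-47,"z":4,"twist":0,"claw":0.6},
  {"x":190,"y":-53,"z":4,"twist":0,"claw":0.6},
  {"x":190,"y":-53,"z":4,"twist":0,"claw":0.6},
  {"x":190,"y":-53,"z":4,"twist":0,"claw":0.6},
  {"x":190,"y":-53,"z":34,"twist":0,"claw":0.6},
  {"x":190,"y":-53,"z":54,"twist":0,"claw":0.6},
  {"x":190,"y":-53,"z":60,"twist":0,"claw":0.6},
  {"x":190,"y":-53,"z":60,"twist":0,"claw":0.6},
])

```text
t: 14.98
position: [598.4, 46.5, 35.1]
eef_rot: [-3.142, 0.001, -0.034]
wrist_force: [-0.5, 0.2, -0.9]
finger_gap: 0.518
finger_force: 31.2
```

```bash
python3 -c "
from h import *
st(); go((602,46,31))"
```

```text
14.97 [598.4  46.5  35.1] [-3.1415e+00  7.0000e-04 -3.3600e-02] [-0.5  0.2 -0.9] 0.518 31.2
shift x 3.6 y 0.4 z 4.1 twist -0.03
```

Now lower, release, lift, and head for pot 1.

send_rows([
  {"x":2,"y":0,"z":2,"twist":0,"claw":0.6},
  {"x":2.5,"y":0,"z":4,"twist":0,"claw":0.6},
  {"x":2.5,"y":0,"z":4,"twist":0,"claw":0.6},
  {"x":2.5,"y":0,"z":4,"twist":0,"claw":-0.4},
  {"x":2.5,"y":0,"z":4,"twist":0,"claw":-0.4},
  {"x":2.5,"y":0,"z":4,"twist":0,"claw":-0.4},
  {"x":2.5,"y":0,"z":-20,"twist":0,"claw":-0.4},
  {"x":2.5,"y":0,"z":-65,"twist":0,"claw":-0.4},
  {"x":2.5,"y":0,"z":-65,"twist":0,"claw":-1},
  {"x":2.5,"y":0,"z":-65,"twist":0,"claw":-1},
])

```text
t: 16.23
position: [601.1, 46.5, 100.1]
eef_rot: [-3.142, 0.0, -0.033]
wrist_force: [-0.0, -0.4, 1.0]
finger_gap: 1.0
finger_force: 0.0
```

```bash
python3 -c "
from h import *
st(); go((543,381,60),(543,381,15.5))"
```

```text
16.23 [601.1  46.5 100.1] [-3.1416e+00  1.0000e-04 -3.3400e-02] [-0.  -0.4  1. ] 1.0 0.0
shift x -69.2 y -332.3 z 40.1 twist -0.02
shift x -69.2 y -332.3 z 84.6 twist -0.02
```

send_rows([
  {"x":-12,"y":-58,"z":0,"twist":0,"claw":-1},
  {"x":-24,"y":-116,"z":0,"twist":0,"claw":-1},
  {"x":-36,"y":-174,"z":0,"twist":0,"claw":-1},
  {"x":-48,"y":-232,"z":0,"twist":0,"claw":-1},
  {"x":-60,"y":-290,"z":10,"twist":0,"claw":-1},
  {"x":-67,"y":-322,"z":30,"twist":0,"claw":-1},
  {"x":-69,"y":-332.5,"z":40,"twist":0,"claw":-1},
  {"x":-69,"y":-332.5,"z":40,"twist":0,"claw":-1},
  {"x":-69,"y":-332.5,"z":40,"twist":0,"claw":-1},
])

```text
t: 17.35
position: [544.1, 379.8, 60.4]
eef_rot: [3.141, -0.0, -0.035]
wrist_force: [-0.2, -0.7, 0.5]
finger_gap: 0.996
finger_force: 0.0
```

```bash
python3 -c "
from h import *
st(); go((543,381,15.5),(604.5,130,95),(604.5,130,31)); snap('scene','scene5.png')
b=cv2.imread('pics/scene5.png')[190:340,230:430]; cv2.imwrite('pics/c7.png',cv2.resize(b,(800,600),interpolation=cv2.INTER_CUBIC))"
```

```text
17.35 [544.1 379.8  60.4] [ 3.1412e+00 -1.0000e-04 -3.4800e-02] [-0.2 -0.7  0.5] 0.996 0.0
shift x -1.2 y -1.1 z 44.9 twist -0.10
shift x 69.0 y 247.6 z -34.6 twist -0.10
shift x 69.0 y 247.6 z 29.4 twist -0.10
```

View pics/c7.png

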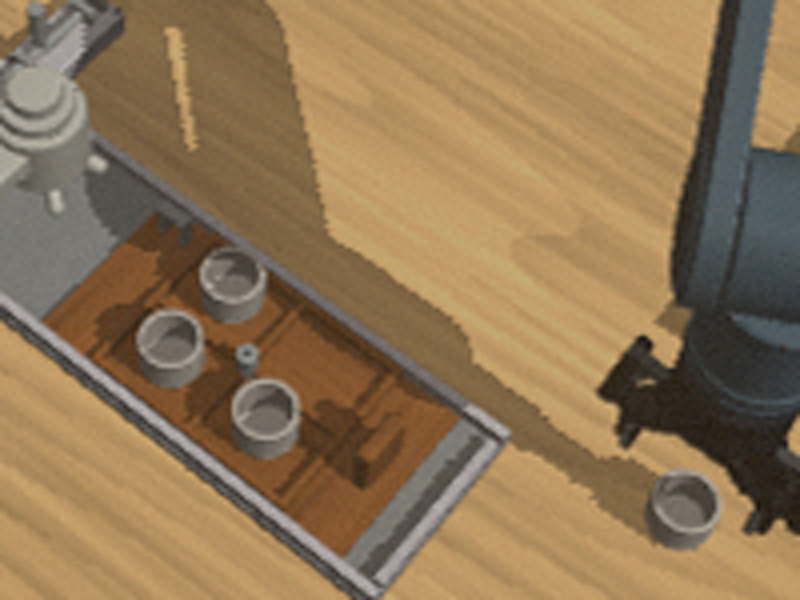

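Pots 2, 3 and 4 stand in their cells at c7 (265,410), (170,345) and (232,280). Pot 1 sits between the fingers at (685,505). I'll grasp it and carry it to the last cell.

send_rows([
  {"x":-1,"y":-1,"z":30,"twist":0,"claw":-1},
  {"x":-1,"y":-1,"z":45,"twist":0,"claw":-1},
  {"x":-1,"y":-1,"z":45,"twist":0,"claw":-1},
  {"x":-1,"y":-1,"z":45,"twist":0,"claw":0.2},
  {"x":-1,"y":-1,"z":45,"twist":0,"claw":0.6},
  {"x":-1,"y":-1,"z":45,"twist":0,"claw":0.6},
  {"x":-1,"y":-1,"z":45,"twist":0,"claw":0.6},
  {"x":-1,"y":-1,"z":45,"twist":0,"claw":0.6},
  {"x":-1,"y":-1,"z":5,"twist":0,"claw":0.6},
  {"x":-1,"y":-1,"z":-35,"twist":0,"claw":0.6},
  {"x":12,"y":50,"z":-40,"twist":0,"claw":0.6},
  {"x":28,"y":105,"z":-40,"twist":0,"claw":0.6},
  {"x":43,"y":160,"z":-40,"twist":0,"claw":0.6},
  {"x":58,"y":215,"z":-40,"twist":0,"claw":0.6},
  {"x":68,"y":242,"z":-40,"twist":0,"claw":0.6},
  {"x":69,"y":247.5,"z":-36,"twist":0,"claw":0.6},
  {"x":69,"y":247.5,"z":-34,"twist":0,"claw":0.6},
  {"x":69,"y":247.5,"z":0,"twist":0,"claw":0.6},
  {"x":69,"y":247.5,"z":18,"twist":0,"claw":0.6},
  {"x":69,"y":247.5,"z":22,"twist":0,"claw":0.6},
])

```text
t: 19.9
position: [602.4, 132.5, 36.5]
eef_rot: [3.142, 0.004, -0.032]
wrist_force: [0.5, 1.0, -0.3]
finger_gap: 0.521
finger_force: 31.1
```

```bash
python3 -c "
from h import *
st(); go((604.5,130,31))"
```

```text
19.9 [602.4 132.5  36.5] [ 3.1415  0.0036 -0.032 ] [ 0.5  1.  -0.3] 0.521 31.1
shift x 2.1 y 2.4 z 5.5 twist 0.06
```

send_rows([
  {"x":0.5,"y":1,"z":3,"twist":0,"claw":0.6},
  {"x":1,"y":1,"z":5.5,"twist":0,"claw":0.6},
  {"x":1,"y":1,"z":5.5,"twist":0,"claw":0.6},
  {"x":1,"y":1,"z":5.5,"twist":0,"claw":-0.4},
  {"x":1,"y":1,"z":5.5,"twist":0,"claw":-0.4},
  {"x":1,"y":1,"z":5.5,"twist":0,"claw":-0.4},
  {"x":1,"y":1,"z":-20,"twist":0,"claw":-0.4},
  {"x":1,"y":1,"z":-70,"twist":0,"claw":-0.4},
  {"x":1,"y":1,"z":-80,"twist":0,"claw":0},
  {"x":1,"y":1,"z":-80,"twist":0,"claw":0},
])

```text
t: 21.15
position: [605.7, 130.5, 119.1]
eef_rot: [-3.141, -0.002, -0.033]
wrist_force: [-0.7, 0.8, 0.1]
finger_gap: 0.502
finger_force: 0.0
```

```bash
python3 -c "
from h import *
st(); go((500,60,116),(500,-120,116),(521,-204,116),(521,-204,54))"
```

```text
21.15 [605.7 130.5 119.1] [-3.1415e+00 -1.9000e-03 -3.3400e-02] [-0.7  0.8  0.1] 0.502 0.0
shift x -103.2 y 74.0 z 3.1 twist -0.02
shift x -97.2 y 253.9 z 3.1 twist -0.02
shift x -73.5 y 337.1 z 3.1 twist -0.02
shift x -73.5 y 337.1 z 65.1 twist -0.02
```

send_rows([
  {"x":-50,"y":25,"z":0,"twist":0,"claw":0},
  {"x":-100,"y":55,"z":2,"twist":0,"claw":0},
  {"x":-103,"y":110,"z":3,"twist":0,"claw":0},
  {"x":-100,"y":165,"z":3,"twist":0,"claw":0},
  {"x":-98,"y":220,"z":3,"twist":0,"claw":0},
  {"x":-95,"y":270,"z":3,"twist":0,"claw":0},
  {"x":-80,"y":320,"z":3,"twist":0,"claw":0},
  {"x":-74,"y":337,"z":3,"twist":0,"claw":0},
  {"x":-74,"y":337,"z":3,"twist":0,"claw":0},
  {"x":-74,"y":337,"z":20,"twist":0,"claw":0},
  {"x":-74,"y":337,"z":20,"twist":0,"claw":0},
])

```text
t: 22.52
position: [518.2, -201.3, 95.8]
eef_rot: [-3.139, 0.004, -0.032]
wrist_force: [-0.2, 0.8, -0.0]
finger_gap: 0.497
finger_force: 0.0
```

Run:
```python
from h import *
st()
b=snap('scene','scene6.png')[:,:,::-1][160:310,190:390]; cv2.imwrite('pics/c8.png',cv2.resize(b,(800,600),interpolation=cv2.INTER_CUBIC))
p=manip.observe()["position"]; print(proj("scene",[p,[p[0],p[1],85],[p[0],p[1],45]]))
```

```text
22.52 [ 518.2 -201.3   95.8] [-3.1388  0.0042 -0.0317] [-0.2  0.8 -0. ] 0.497 0.0
[[238.37626063 188.27669993]
 [238.7395726  190.65823247]
 [239.93897144 198.52036623]]
```

View pics/c8.png

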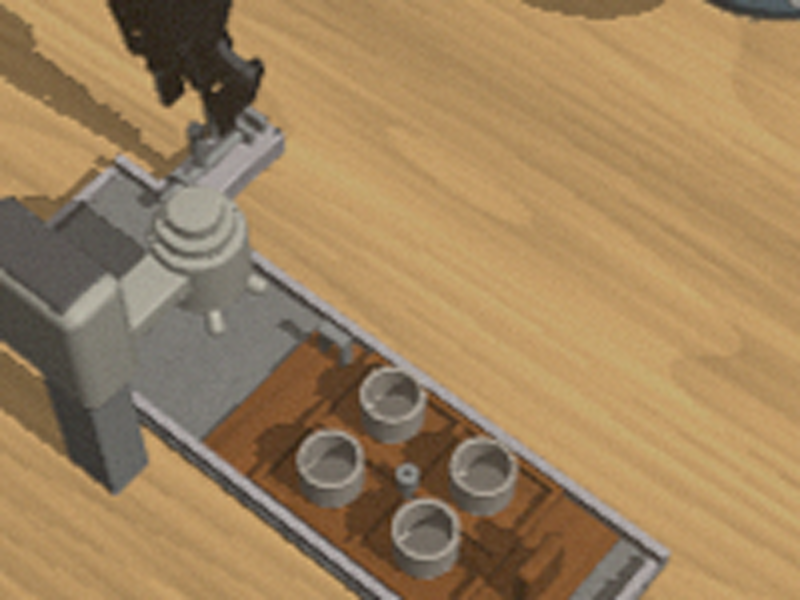

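All four pots are in cells at c8 (392,400), (330,465), (483,472) and (425,537). The knob's top at (197,128) is within 2 px of the TCP's line, so I'll go down and grip it.

send_rows([
  {"x":1,"y":1,"z":20,"twist":0,"claw":0},
  {"x":1,"y":1,"z":41,"twist":0,"claw":0},
  {"x":1,"y":1,"z":41,"twist":0,"claw":0},
  {"x":1,"y":1,"z":41,"twist":0,"claw":0.6},
  {"x":1,"y":1,"z":41,"twist":0,"claw":1},
  {"x":1,"y":1,"z":41,"twist":0,"claw":1},
  {"x":1,"y":1,"z":41,"twist":0,"claw":1},
  {"x":1,"y":1,"z":41,"twist":0,"claw":1},
], newtons=25)

```text
t: 23.58
position: [521.5, -202.2, 58.5]
eef_rot: [-3.138, -0.001, -0.033]
wrist_force: [0.9, 11.1, 6.0]
finger_gap: 0.154
finger_force: 26.1
```

```bash
python3 -c "
from h import *
st()"
```

```text
23.57 [ 521.5 -202.2   58.5] [-3.1377e+00 -8.0000e-04 -3.3100e-02] [ 0.9 11.1  6. ] 0.154 26.1
```

send_rows([
  {"x":0,"y":-1.5,"z":0,"twist":0,"claw":1},
  {"x":0,"y":-1.5,"z":0,"twist":0,"claw":1},
  {"x":0,"y":-1.5,"z":0,"twist":0,"claw":1},
])

```text
t: 23.95
position: [521.5, -202.0, 58.5]
eef_rot: [-3.14, -0.001, -0.033]
wrist_force: [-0.1, 7.3, 4.1]
finger_gap: 0.149
finger_force: 26.0
```

send_rows([
  {"x":0,"y":-2.5,"z":0,"twist":0,"claw":1},
  {"x":0,"y":-2.5,"z":0,"twist":0,"claw":1},
  {"x":-10,"y":-2.5,"z":0,"twist":0,"claw":1},
  {"x":-20,"y":-2.5,"z":0,"twist":0,"claw":1},
  {"x":-28,"y":-2.5,"z":0,"twist":0,"claw":1},
  {"x":-28,"y":-2.5,"z":0,"twist":0,"claw":1},
  {"x":-28,"y":-2.5,"z":0,"twist":0,"claw":1},
])

```text
t: 24.82
position: [495.9, -201.0, 58.6]
eef_rot: [3.139, -0.008, -0.034]
wrist_force: [11.1, -1.0, -0.2]
finger_gap: 0.155
finger_force: 25.9
```

send_rows([
  {"x":-2,"y":0,"z":0,"twist":0,"claw":1},
  {"x":-4,"y":0,"z":0,"twist":0,"claw":1},
  {"x":-4,"y":0,"z":0,"twist":0,"claw":1},
])

```text
t: 25.2
position: [494.1, -201.0, 58.9]
eef_rot: [3.139, -0.012, -0.035]
wrist_force: [20.2, 0.5, -6.7]
finger_gap: 0.153
finger_force: 25.2
```

Run:
```python
from h import *
st()
b=snap('scene','scene7.png')[:,:,::-1][170:230,200:280]; cv2.imwrite('pics/c9.png',cv2.resize(b,(720,540),interpolation=cv2.INTER_CUBIC))
```

```text
25.2 [ 494.1 -201.    58.9] [ 3.1388 -0.0125 -0.0348] [20.2  0.5 -6.7] 0.153 25.2
```

View pics/c9.png

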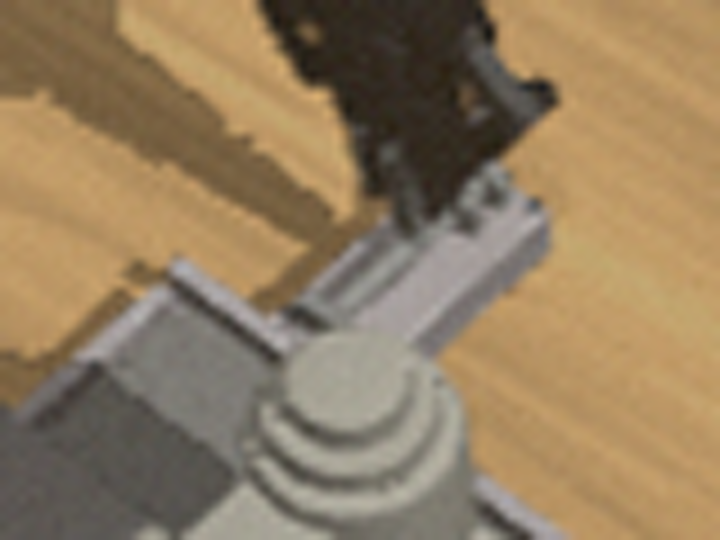

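The bolt's carriage is back against its end (20 N), with the rod out of the track in c9. I'll ease off, release, rise, and go to the sled handle.

send_rows([
  {"x":4,"y":0,"z":0,"twist":0,"claw":1},
  {"x":4,"y":0,"z":0,"twist":0,"claw":1},
  {"x":4,"y":0,"z":0,"twist":0,"claw":0},
  {"x":4,"y":0,"z":0,"twist":0,"claw":0},
  {"x":4,"y":0,"z":-20,"twist":0,"claw":0},
  {"x":4,"y":0,"z":-60,"twist":0,"claw":0},
  {"x":4,"y":0,"z":-65,"twist":0,"claw":0},
])

```text
t: 26.12
position: [494.2, -200.9, 124.7]
eef_rot: [3.139, -0.004, -0.033]
wrist_force: [-1.2, 0.2, -0.2]
finger_gap: 0.503
finger_force: 0.0
```

```bash
python3 -c "
from h import *
st(); go((500,120,122),(639,205,100),(639,205,31))"
```

```text
26.12 [ 494.2 -200.9  124.7] [ 3.1394 -0.0036 -0.0334] [-1.2  0.2 -0.2] 0.503 0.0
shift x -5.0 y -320.9 z 2.7 twist -0.02
shift x 131.1 y -410.5 z 24.7 twist -0.02
shift x 131.1 y -410.5 z 93.7 twist -0.02
```

send_rows([
  {"x":0,"y":-58,"z":0,"twist":0,"claw":0},
  {"x":0,"y":-116,"z":0,"twist":0,"claw":0},
  {"x":0,"y":-174,"z":0,"twist":0,"claw":0},
  {"x":0,"y":-232,"z":0,"twist":0,"claw":0},
  {"x":10,"y":-290,"z":0,"twist":0,"claw":0},
  {"x":50,"y":-335,"z":0,"twist":0,"claw":0},
  {"x":95,"y":-380,"z":10,"twist":0,"claw":0},
  {"x":131,"y":-410,"z":20,"twist":0,"claw":0},
  {"x":131,"y":-410,"z":20,"twist":0,"claw":0},
  {"x":131,"y":-410,"z":40,"twist":0,"claw":0},
  {"x":131,"y":-410,"z":40,"twist":0,"claw":0},
])

```text
t: 27.5
position: [634.8, 204.2, 79.4]
eef_rot: [3.141, 0.005, -0.034]
wrist_force: [0.7, 0.1, 0.2]
finger_gap: 0.501
finger_force: 0.0
```

Run:
```python
from h import *
st();go((639,205,31))
b=snap('scene','scene8.png')[:,:,::-1][230:350,240:400]; cv2.imwrite('pics/c10.png',cv2.resize(b,(800,600),interpolation=cv2.INTER_CUBIC))
p=manip.observe()["position"]; print((proj("scene",[p,[p[0],p[1],67]])-[240,230])*5)
```

```text
27.5 [634.8 204.2  79.4] [ 3.1405  0.0054 -0.0343] [0.7 0.1 0.2] 0.501 0.0
shift x 4.1 y -1.0 z 48.4 twist -0.07
[[429.63266452 326.61147942]
 [428.01192159 337.68908574]]
```

View pics/c10.png

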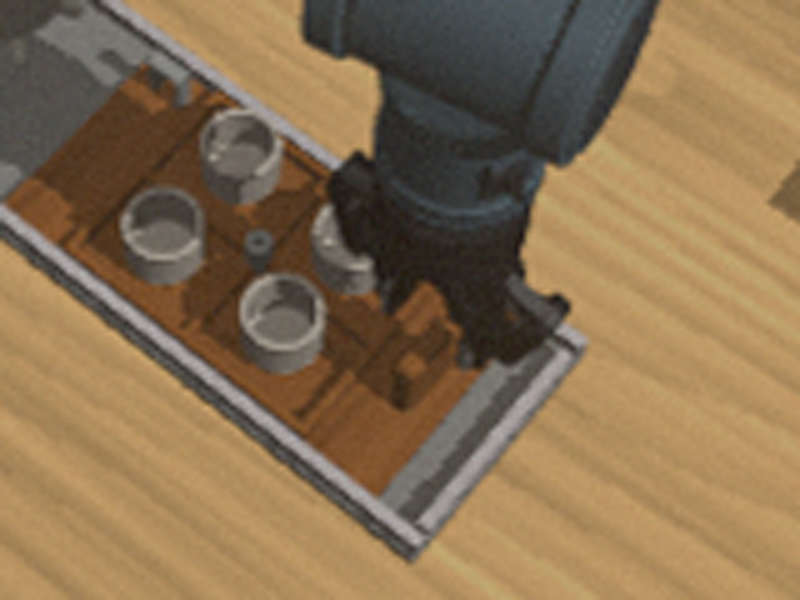

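The fingers at c10 (385,300) and (465,360) straddle the handle at about (425,345), and all pots are still standing. I'll go down and grip it.

send_rows([
  {"x":2,"y":-1,"z":25,"twist":0,"claw":0},
  {"x":2,"y":-1,"z":48,"twist":0,"claw":0},
  {"x":2,"y":-1,"z":48,"twist":0,"claw":0},
  {"x":2,"y":-1,"z":48,"twist":0,"claw":0.6},
  {"x":2,"y":-1,"z":48,"twist":0,"claw":1},
  {"x":2,"y":-1,"z":48,"twist":0,"claw":1},
  {"x":2,"y":-1,"z":48,"twist":0,"claw":1},
  {"x":2,"y":-1,"z":48,"twist":0,"claw":1},
], newtons=25)

```text
t: 28.55
position: [640.4, 205.7, 35.5]
eef_rot: [3.141, -0.001, -0.034]
wrist_force: [-1.0, -5.4, 4.4]
finger_gap: 0.158
finger_force: 26.2
```

Run:
```python
from h import *
st();p=manip.observe()["position"]; y=19.7
go((p[0]-.033*(p[1]-y),y,p[2]))
```

```text
28.55 [640.4 205.7  35.5] [ 3.141e+00 -1.500e-03 -3.360e-02] [-1.  -5.4  4.4] 0.158 26.2
shift x 0.1 y 186.1 z -0.0 twist -0.04
```

send_rows([
  {"x":0,"y":3,"z":0,"twist":0,"claw":1},
  {"x":0,"y":9,"z":0,"twist":0,"claw":1},
  {"x":0,"y":18,"z":0,"twist":0,"claw":1},
  {"x":0,"y":29,"z":0,"twist":0,"claw":1},
  {"x":0,"y":42,"z":0,"twist":0,"claw":1},
  {"x":0,"y":55,"z":0,"twist":0,"claw":1},
  {"x":0,"y":68,"z":0,"twist":0,"claw":1},
  {"x":0,"y":81,"z":0,"twist":0,"claw":1},
  {"x":0,"y":94,"z":0,"twist":0,"claw":1},
  {"x":0,"y":107,"z":0,"twist":0,"claw":1},
  {"x":0,"y":120,"z":0,"twist":0,"claw":1},
  {"x":0,"y":133,"z":0,"twist":0,"claw":1},
  {"x":0,"y":146,"z":0,"twist":0,"claw":1},
  {"x":0,"y":158,"z":0,"twist":0,"claw":1},
  {"x":0,"y":168,"z":0,"twist":0,"claw":1},
  {"x":0,"y":176,"z":0,"twist":0,"claw":1},
  {"x":0,"y":181,"z":0,"twist":0,"claw":1},
  {"x":0,"y":184,"z":0,"twist":0,"claw":1},
  {"x":0,"y":185.5,"z":0,"twist":0,"claw":1},
  {"x":0,"y":185.5,"z":0,"twist":0,"claw":1},
])

```text
t: 31.05
position: [634.5, 23.4, 35.5]
eef_rot: [-3.139, -0.002, -0.033]
wrist_force: [0.2, 8.7, 5.3]
finger_gap: 0.162
finger_force: 26.3
```

```bash
python3 -c "
from h import *
st()"
```

```text
31.05 [634.5  23.4  35.5] [-3.1385e+00 -2.4000e-03 -3.2700e-02] [0.2 8.7 5.3] 0.162 26.3
```

send_rows([
  {"x":0,"y":2,"z":0,"twist":0,"claw":1},
  {"x":0,"y":3.5,"z":0,"twist":0,"claw":1},
  {"x":0,"y":3.5,"z":0,"twist":0,"claw":1},
  {"x":0,"y":3.5,"z":0,"twist":0,"claw":1},
])

```text
t: 31.55
position: [634.4, 20.0, 35.5]
eef_rot: [-3.138, -0.002, -0.033]
wrist_force: [1.3, 8.6, 5.6]
finger_gap: 0.159
finger_force: 26.3
```

```bash
python3 -c "
from h import *
st()"
```

```text
31.55 [634.4  20.   35.5] [-3.1385e+00 -2.4000e-03 -3.2500e-02] [1.3 8.6 5.6] 0.159 26.3
```

send_rows([
  {"x":0,"y":-1,"z":0,"twist":0,"claw":1},
  {"x":0,"y":-1.5,"z":0,"twist":0,"claw":1},
  {"x":0,"y":-1.5,"z":0,"twist":0,"claw":1},
])

```text
t: 31.92
position: [634.4, 20.0, 35.5]
eef_rot: [-3.14, -0.002, -0.033]
wrist_force: [-0.4, 2.5, 4.8]
finger_gap: 0.159
finger_force: 26.4
```

```bash
python3 -c "
from h import *
st()"
```

```text
31.93 [634.4  20.   35.5] [-3.1404e+00 -2.2000e-03 -3.2800e-02] [-0.4  2.5  4.8] 0.159 26.4
```

send_rows([
  {"x":0,"y":-1.5,"z":0,"twist":0,"claw":0.2},
  {"x":0,"y":-1.5,"z":0,"twist":0,"claw":0.2},
  {"x":0,"y":-1.5,"z":0,"twist":0,"claw":0.2},
  {"x":0,"y":-1.5,"z":-20,"twist":0,"claw":0.2},
  {"x":0,"y":-1.5,"z":-70,"twist":0,"claw":0},
  {"x":-40,"y":-1.5,"z":-87,"twist":0,"claw":0},
  {"x":-95,"y":-1.5,"z":-87,"twist":0,"claw":0},
  {"x":-130,"y":10,"z":-87,"twist":0,"claw":0},
  {"x":-135,"y":60,"z":-87,"twist":0,"claw":0},
  {"x":-135,"y":60,"z":-87,"twist":0,"claw":0},
  {"x":-135,"y":60,"z":-87,"twist":0,"claw":0},
])

```text
t: 33.3
position: [497.1, -36.6, 122.4]
eef_rot: [3.142, -0.002, -0.034]
wrist_force: [0.7, 0.3, -0.3]
finger_gap: 0.495
finger_force: 0.0
```

Run:
```python
from h import *
st();go((495,-201,122),(495,-201,58.5))
a=snap('top','top9.png')[:,:,::-1][135:245,230:380];b=snap('scene','scene9.png')[:,:,::-1][160:290,190:340]
o=np.zeros((360,790,3),np.uint8); a=cv2.resize(a,None,fx=2.6,fy=2.6,interpolation=cv2.INTER_CUBIC);b=cv2.resize(b,None,fx=2.6,fy=2.6,interpolation=cv2.INTER_CUBIC)
o[:a.shape[0],:390]=a;o[:b.shape[0],400:]=b; cv2.imwrite('pics/c11.png',o)
```

```text
33.3 [497.1 -36.6 122.4] [ 3.1416e+00 -1.6000e-03 -3.4500e-02] [ 0.7  0.3 -0.3] 0.495 0.0
shift x 3.6 y 164.3 z 0.4 twist -0.08
shift x 3.6 y 164.3 z 63.9 twist -0.08
```

View pics/c11.png

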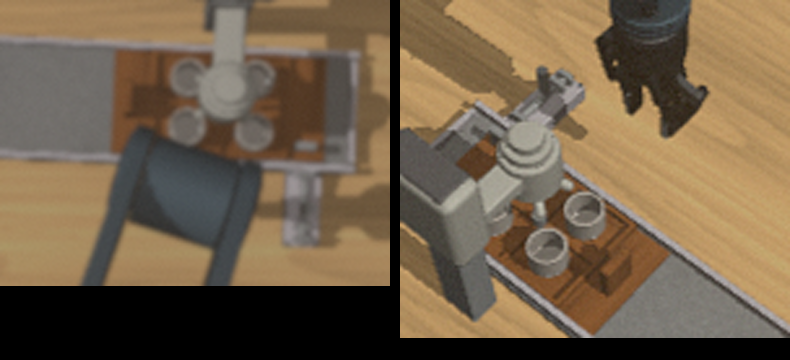

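The sled now lies under the dispenser with its pots in place: tray centre at c11 (222,105) in the top view, keeper (306,146) in line with the bolt bed (303,207). Next I'll grip the knob and shoot the bolt.

send_rows([
  {"x":0,"y":55,"z":0,"twist":0,"claw":0},
  {"x":1,"y":110,"z":0,"twist":0,"claw":0},
  {"x":3,"y":155,"z":0,"twist":0,"claw":0},
  {"x":3,"y":164.5,"z":0,"twist":0,"claw":0},
  {"x":3,"y":164.5,"z":0,"twist":0,"claw":0},
  {"x":3,"y":164.5,"z":30,"twist":0,"claw":0},
  {"x":3,"y":164.5,"z":63,"twist":0,"claw":0},
  {"x":3,"y":164.5,"z":63,"twist":0,"claw":0},
  {"x":3,"y":164.5,"z":63,"twist":0,"claw":0.6},
  {"x":3,"y":164.5,"z":63,"twist":0,"claw":1},
  {"x":3,"y":164.5,"z":63,"twist":0,"claw":1},
  {"x":3,"y":164.5,"z":63,"twist":0,"claw":1},
  {"x":3,"y":164.5,"z":63,"twist":0,"claw":1},
])

```text
t: 35.02
position: [495.1, -201.1, 59.9]
eef_rot: [3.141, -0.002, -0.034]
wrist_force: [1.6, 3.1, 7.1]
finger_gap: 0.152
finger_force: 25.1
```

```bash
python3 -c "
from h import *
st()"
```

```text
35.02 [ 495.1 -201.1   59.9] [ 3.1412e+00 -2.5000e-03 -3.3500e-02] [1.6 3.1 7.1] 0.152 25.1
```

send_rows([
  {"x":4,"y":-0.5,"z":0,"twist":0,"claw":1},
  {"x":9,"y":-0.5,"z":0,"twist":0,"claw":1},
  {"x":14,"y":-0.5,"z":0,"twist":0,"claw":1},
  {"x":19,"y":-0.5,"z":0,"twist":0,"claw":1},
  {"x":24,"y":-0.5,"z":0,"twist":0,"claw":1},
  {"x":29,"y":-0.5,"z":0,"twist":0,"claw":1},
  {"x":34,"y":-0.5,"z":0,"twist":0,"claw":1},
  {"x":39,"y":-0.5,"z":0,"twist":0,"claw":1},
  {"x":42,"y":-0.5,"z":0,"twist":0,"claw":1},
  {"x":44,"y":-0.5,"z":0,"twist":0,"claw":1},
  {"x":46,"y":-0.5,"z":0,"twist":0,"claw":1},
  {"x":46,"y":-0.5,"z":0,"twist":0,"claw":1},
  {"x":46,"y":-0.5,"z":0,"twist":0,"claw":1},
])

```text
t: 36.65
position: [539.3, -202.6, 59.8]
eef_rot: [3.141, 0.002, -0.033]
wrist_force: [-8.0, 1.6, 10.8]
finger_gap: 0.15
finger_force: 25.5
```

```bash
python3 -c "
from h import *
st()"
```

```text
36.65 [ 539.3 -202.6   59.8] [ 3.1409e+00  1.5000e-03 -3.3200e-02] [-8.   1.6 10.8] 0.15 25.5
```

send_rows([
  {"x":3,"y":0,"z":0,"twist":0,"claw":1},
  {"x":3,"y":0,"z":0,"twist":0,"claw":1},
  {"x":0,"y":0,"z":0,"twist":0,"claw":1},
  {"x":-1.5,"y":0,"z":0,"twist":0,"claw":1},
  {"x":-1.5,"y":0,"z":0,"twist":0,"claw":0},
  {"x":-1.5,"y":0,"z":0,"twist":0,"claw":0},
  {"x":-1.5,"y":0,"z":-20,"twist":0,"claw":0},
  {"x":-1.5,"y":0,"z":-70,"twist":0,"claw":0},
  {"x":-20,"y":0,"z":-120,"twist":0,"claw":1},
  {"x":-20,"y":0,"z":-170,"twist":0,"claw":1},
  {"x":-20,"y":0,"z":-180,"twist":0,"claw":1},
  {"x":-20,"y":0,"z":-180,"twist":0,"claw":1},
])

```text
t: 38.15
position: [520.4, -201.6, 239.7]
eef_rot: [3.14, -0.002, -0.033]
wrist_force: [-0.4, -0.4, -0.6]
finger_gap: -0.001
finger_force: 0.0
```

```bash
python3 -c "
from h import *
st();go((629.5,-95.5,225))
im=snap('scene','s12.png');print(onz('scene',(170+221/3.2,180+38/3.2),85))
b=im[:,:,::-1][150:240,190:310]; cv2.imwrite('pics/c12.png',cv2.resize(b,(800,600),interpolation=cv2.INTER_CUBIC))"
```

```text
38.15 [ 520.4 -201.6  239.7] [ 3.1403e+00 -2.1000e-03 -3.3300e-02] [-0.4 -0.4 -0.6] -0.001 0.0
shift x 105.5 y -109.7 z 14.7 twist -0.02
[ 521.72181292 -197.99310503   85.        ]
```

send_rows([
  {"x":50,"y":-55,"z":0,"twist":0,"claw":1},
  {"x":90,"y":-95,"z":0,"twist":0,"claw":1},
  {"x":105,"y":-110,"z":0,"twist":0,"claw":1},
  {"x":105,"y":-110,"z":5,"twist":0,"claw":1},
  {"x":105,"y":-110,"z":15,"twist":0,"claw":1},
  {"x":105,"y":-110,"z":25,"twist":0,"claw":1},
  {"x":105,"y":-110,"z":32,"twist":0,"claw":1},
  {"x":105,"y":-110,"z":35,"twist":0,"claw":1},
  {"x":105,"y":-110,"z":35,"twist":0,"claw":1},
])

```text
t: 39.33
position: [628.5, -95.3, 203.2]
eef_rot: [3.142, 0.0, -0.034]
wrist_force: [0.2, -0.0, 0.5]
finger_gap: 0.002
finger_force: 0.0
```

send_rows([
  {"x":0,"y":0,"z":3,"twist":0,"claw":1},
  {"x":0,"y":0,"z":6,"twist":0,"claw":1},
  {"x":0,"y":0,"z":9,"twist":0,"claw":1},
  {"x":0,"y":0,"z":10,"twist":0,"claw":1},
  {"x":0,"y":0,"z":10,"twist":0,"claw":1},
])

```text
t: 39.95
position: [628.7, -94.9, 193.5]
eef_rot: [-3.142, -0.0, -0.033]
wrist_force: [-0.5, 0.3, 1.9]
finger_gap: -0.001
finger_force: 1.0
```

send_rows([
  {"x":0,"y":0,"z":3,"twist":0,"claw":1},
  {"x":0,"y":0,"z":5,"twist":0,"claw":1},
  {"x":0,"y":0,"z":5,"twist":0,"claw":1},
])

```text
t: 40.33
position: [628.8, -95.0, 188.6]
eef_rot: [3.142, -0.001, -0.033]
wrist_force: [-0.8, 0.2, 4.2]
finger_gap: -0.002
finger_force: 2.2
```

send_rows([
  {"x":0,"y":0,"z":2,"twist":0,"claw":1},
  {"x":0,"y":0,"z":4,"twist":0,"claw":1},
  {"x":0,"y":0,"z":6,"twist":0,"claw":1},
  {"x":0,"y":0,"z":6,"twist":0,"claw":1},
  {"x":0,"y":0,"z":6,"twist":0,"claw":1},
])

```text
t: 40.95
position: [629.0, -95.1, 185.9]
eef_rot: [3.141, -0.002, -0.033]
wrist_force: [-8.2, 2.5, 21.1]
finger_gap: -0.001
finger_force: 10.2
```

The plunger bottomed at z 186 with 21 N. I'll let it up and go back to the knob.

send_rows([
  {"x":0,"y":0,"z":-10,"twist":0,"claw":1},
  {"x":0,"y":0,"z":-50,"twist":0,"claw":1},
  {"x":0,"y":0,"z":-58,"twist":0,"claw":1},
  {"x":-45,"y":50,"z":-58,"twist":0,"claw":0},
  {"x":-87,"y":100,"z":-58,"twist":0,"claw":0},
  {"x":-90,"y":110.5,"z":-58,"twist":0,"claw":0},
  {"x":-90,"y":110.5,"z":-30,"twist":0,"claw":0},
  {"x":-90,"y":110.5,"z":20,"twist":0,"claw":0},
  {"x":-90,"y":110.5,"z":60,"twist":0,"claw":0},
  {"x":-90,"y":110.5,"z":75,"twist":0,"claw":0},
  {"x":-90,"y":110.5,"z":75,"twist":0,"claw":0},
])

```text
t: 42.32
position: [534.7, -201.9, 106.4]
eef_rot: [-3.14, 0.002, -0.033]
wrist_force: [0.1, -0.4, 0.5]
finger_gap: 0.499
finger_force: 0.0
```

```bash
python3 -c "
from h import *
st();go((537,-202.5,59.5))"
```

```text
42.33 [ 534.7 -201.9  106.4] [-3.1404e+00  1.8000e-03 -3.3100e-02] [ 0.1 -0.4  0.5] 0.499 0.0
shift x 2.3 y 0.5 z 46.9 twist -0.01
```

send_rows([
  {"x":2,"y":0.5,"z":25,"twist":0,"claw":0},
  {"x":2,"y":0.5,"z":47,"twist":0,"claw":0},
  {"x":2,"y":0.5,"z":47,"twist":0,"claw":0},
  {"x":2,"y":0.5,"z":47,"twist":0,"claw":0.6},
  {"x":2,"y":0.5,"z":47,"twist":0,"claw":1},
  {"x":2,"y":0.5,"z":47,"twist":0,"claw":1},
  {"x":2,"y":0.5,"z":47,"twist":0,"claw":1},
  {"x":-6,"y":0,"z":47,"twist":0,"claw":1},
  {"x":-13,"y":0,"z":47,"twist":0,"claw":1},
  {"x":-20,"y":0,"z":47,"twist":0,"claw":1},
  {"x":-27,"y":0,"z":47,"twist":0,"claw":1},
  {"x":-34,"y":0,"z":47,"twist":0,"claw":1},
  {"x":-40,"y":0,"z":47,"twist":0,"claw":1},
  {"x":-44,"y":0,"z":47,"twist":0,"claw":1},
  {"x":-46,"y":0,"z":47,"twist":0,"claw":1},
  {"x":-46,"y":0,"z":47,"twist":0,"claw":1},
])

```text
t: 44.32
position: [494.0, -201.1, 62.5]
eef_rot: [3.14, -0.012, -0.035]
wrist_force: [18.0, 6.1, -5.2]
finger_gap: 0.152
finger_force: 24.7
```

```bash
python3 -c "
from h import *
st()"
```

```text
44.33 [ 494.  -201.1   62.5] [ 3.14   -0.0117 -0.0346] [18.   6.1 -5.2] 0.152 24.7
```

send_rows([
  {"x":3,"y":0,"z":0,"twist":0,"claw":1},
  {"x":3,"y":0,"z":0,"twist":0,"claw":1},
  {"x":3,"y":0,"z":0,"twist":0,"claw":0},
  {"x":3,"y":0,"z":0,"twist":0,"claw":0},
  {"x":3,"y":0,"z":-20,"twist":0,"claw":0},
  {"x":3,"y":0,"z":-60,"twist":0,"claw":0},
  {"x":3,"y":-58,"z":-62,"twist":0,"claw":0},
  {"x":3,"y":-116,"z":-62,"twist":0,"claw":0},
  {"x":5,"y":-170,"z":-62,"twist":0,"claw":0},
  {"x":20,"y":-215,"z":-62,"twist":0,"claw":0},
  {"x":75,"y":-226,"z":-62,"twist":0,"claw":0},
  {"x":120,"y":-226,"z":-50,"twist":0,"claw":0},
  {"x":134,"y":-226,"z":-40,"twist":0,"claw":0},
  {"x":134,"y":-226,"z":-30,"twist":0,"claw":0},
  {"x":134,"y":-226,"z":-30,"twist":0,"claw":0},
])

```text
t: 46.2
position: [628.6, 20.5, 88.8]
eef_rot: [-3.141, 0.003, -0.034]
wrist_force: [0.2, -0.4, 0.5]
finger_gap: 0.501
finger_force: 0.0
```

Run:
```python
from h import *
st();go((634.5,20,35.5))
b=snap('scene','s13.png')[:,:,::-1][160:310,190:390]; cv2.imwrite('pics/c13.png',cv2.resize(b,(800,600),interpolation=cv2.INTER_CUBIC))
```

```text
46.2 [628.6  20.5  88.8] [-3.1414  0.0035 -0.0336] [ 0.2 -0.4  0.5] 0.501 0.0
shift x 5.9 y 0.3 z 53.3 twist -0.03
```

send_rows([
  {"x":4,"y":0,"z":28,"twist":0,"claw":0},
  {"x":4,"y":0,"z":53,"twist":0,"claw":0},
  {"x":4,"y":0,"z":53,"twist":0,"claw":0},
  {"x":4,"y":0,"z":53,"twist":0,"claw":0.6},
  {"x":4,"y":0,"z":53,"twist":0,"claw":1},
  {"x":4,"y":0,"z":53,"twist":0,"claw":1},
  {"x":4,"y":0,"z":53,"twist":0,"claw":1},
  {"x":4,"y":0,"z":53,"twist":0,"claw":1},
])

```text
t: 47.25
position: [635.6, 20.0, 39.2]
eef_rot: [3.141, -0.003, -0.033]
wrist_force: [-1.4, -1.4, 7.2]
finger_gap: 0.156
finger_force: 26.5
```

send_rows([
  {"x":0,"y":-3,"z":0,"twist":0,"claw":1},
  {"x":0,"y":-9,"z":0,"twist":0,"claw":1},
  {"x":0,"y":-18,"z":0,"twist":0,"claw":1},
  {"x":0,"y":-29,"z":0,"twist":0,"claw":1},
  {"x":0,"y":-42,"z":0,"twist":0,"claw":1},
  {"x":0,"y":-55,"z":0,"twist":0,"claw":1},
  {"x":0,"y":-68,"z":0,"twist":0,"claw":1},
  {"x":0,"y":-81,"z":0,"twist":0,"claw":1},
  {"x":0,"y":-94,"z":0,"twist":0,"claw":1},
  {"x":0,"y":-107,"z":0,"twist":0,"claw":1},
  {"x":0,"y":-120,"z":0,"twist":0,"claw":1},
  {"x":0,"y":-133,"z":0,"twist":0,"claw":1},
  {"x":0,"y":-146,"z":0,"twist":0,"claw":1},
  {"x":0,"y":-158,"z":0,"twist":0,"claw":1},
  {"x":0,"y":-168,"z":0,"twist":0,"claw":1},
  {"x":0,"y":-174,"z":0,"twist":0,"claw":1},
  {"x":0,"y":-177,"z":0,"twist":0,"claw":1},
  {"x":0,"y":-178,"z":0,"twist":0,"claw":1},
  {"x":0,"y":-178,"z":0,"twist":0,"claw":1},
  {"x":0,"y":-176,"z":0,"twist":0,"claw":1},
])

```text
t: 49.75
position: [642.0, 196.2, 39.2]
eef_rot: [-3.141, -0.004, -0.034]
wrist_force: [1.7, 3.8, 5.0]
finger_gap: 0.154
finger_force: 26.4
```

send_rows([
  {"x":0,"y":0,"z":0,"twist":0,"claw":0.2},
  {"x":0,"y":0,"z":0,"twist":0,"claw":0.2},
  {"x":0,"y":0,"z":0,"twist":0,"claw":0.2},
  {"x":0,"y":0,"z":-20,"twist":0,"claw":0.2},
  {"x":0,"y":0,"z":-70,"twist":0,"claw":0.2},
  {"x":0,"y":-40,"z":-110,"twist":0,"claw":0.2},
  {"x":-50,"y":-100,"z":-120,"twist":0,"claw":0.2},
  {"x":-100,"y":-120,"z":-120,"twist":0,"claw":0.2},
  {"x":-100,"y":-120,"z":-120,"twist":0,"claw":0.2},
])

```text
t: 50.88
position: [541.1, 322.3, 158.9]
eef_rot: [-3.141, 0.0, -0.029]
wrist_force: [0.6, 0.3, 0.4]
finger_gap: 0.398
finger_force: 0.0
```

Run:
```python
from h import *
st()
b=snap('scene','s14.png')[:,:,::-1][160:340,190:430]; cv2.imwrite('pics/c14.png',cv2.resize(b,(800,600),interpolation=cv2.INTER_CUBIC))
```

```text
50.88 [541.1 322.3 158.9] [-3.1409e+00  2.0000e-04 -2.8700e-02] [0.6 0.3 0.4] 0.398 0.0
```

View pics/c14.png

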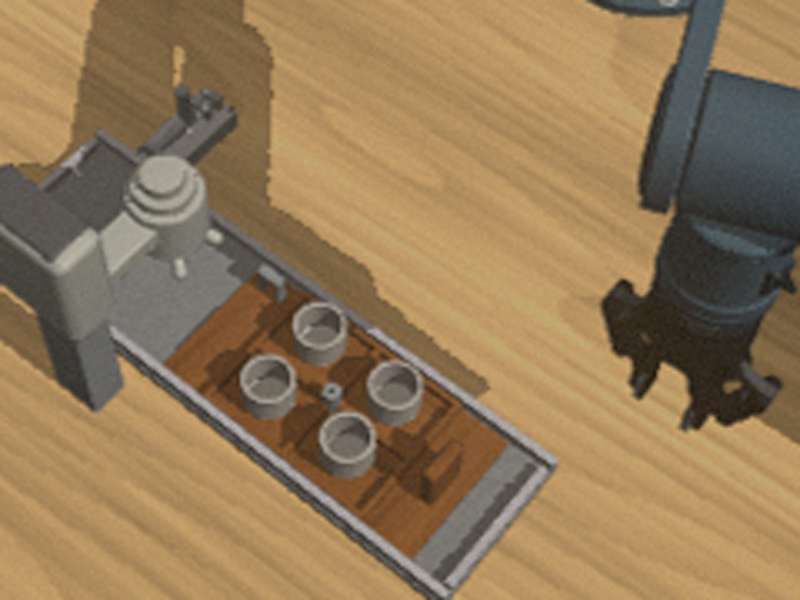

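The sled is out at the loading end, with all four pots upright in their cells at c14 (320,330), (268,385), (394,390) and (347,443). The stud is at (332,393), the bolt knob is back at (183,95), and the arm is clear. I'll hand it in.

```bash
python3 -c "
from h import *
print(manip.sign_off())"
```

```text
the job is handed in; nothing more can be done
None
```

The job is handed in (no verdict was returned): all four pots stand in the sled's cells at the loading end, the plunger was pressed right down with the bolt fully home, and the bolt is fully drawn back.

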